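# Dispense the large wash ball

### The job

Push the dispenser's catch tray sideways until it is squarely in line with the lane that holds the large wash ball, then press that lane's paddle down so its gate lifts and the ball rolls out into the tray, and let the paddle come back up. Only push and press with the fingertips: do not touch the balls or the gates, keep the small ball in its lane, and leave the other things on the table as they are.

Things in the scene. Friction and masses are not known exactly. Their poses are not given: they have to be found in the camera images.
- dispenser: White two-lane ball dispenser, fixed, 345 x 240 x 142 mm. Origin on the table under its middle; +x: outlet side, +y: lane nearer the robot. Open-topped lanes along x at y = +65 (near) and -65 mm (far), x -70 to +100 mm, 56 mm wide, floor sloping down to +x (60 mm high at the outlet, 90 at the back), walls 30 mm above it. Gates at the outlets, paddles behind the back walls.
- paddle_near (a joint): Near lane's rocking lever, pivot at dispenser x = -20, z = 125 mm. 0: paddle up, gate shut; grows as the paddle goes down and the gate lifts; stop at 0.45 rad (56 mm down). Spring-returned: 2 N at the paddle to start, 5 N fully down. The large ball passes under the gate from about 0.35 rad and rolls out by itself in about 0.5 s.
- paddle_far (a joint): The same lever for the far lane (y = -65 mm).
- paddle_near_top (a point): Centre of the upper face of the near lever's paddle, a plain grey plate 46 mm (x) by 50 mm (y), 129 mm above the table when up, at dispenser x = -150 mm, y = +65 mm. Moves with the lever. Its surroundings are free from above.
- paddle_far_top (a point): The same point of the far paddle, at dispenser y = -65 mm.
- gate_near (a point): Gate plate across the near lane at dispenser x = 90 mm, 52 mm wide, 50 mm high, carried by the near lever: its bottom edge is 10 mm above the lane floor when shut. The point is the middle of its bottom edge. Not to be touched by the robot.
- gate_far (a point): The same for the far lane.
- tray (a joint): Catch tray sliding on two rails across the outlets, along the dispenser's y. 0 = midway between the lanes, positive towards the near lane; stops at +-70 mm (m); it is in line with a lane at +-65 mm. Starts between the lanes. Sliding friction about 1.5 N; it stays where it is left.
- tray_in (a point): Centre of the tray's inner floor, 14 mm above the table, axes as the dispenser's. The tray is grey, 100 x 100 mm outside, 45 mm high, 4 mm walls, centred at dispenser x = 158 mm.
- tray_fin (a point): Centre of the top edge of the tray's push fin: an upright grey plate on the tray's outer (+x) wall, 8 mm thick in y, 42 mm long in x, top 100 mm above the table. Push its side to slide the tray.
- ball_large_center (a point): Centre of the large grey studded wash ball, 48 mm diameter, about 60 g, resting in one of the lanes against its shut gate (either lane).
- ball_small_center (a point): Centre of the small grey studded wash ball, 32 mm diameter, about 25 g, resting in the other lane against its gate.
- cup: White measuring cup, 60 mm wide, 60 mm high, near the paddles. Origin under its centre.
- spray: White spray bottle, 64 mm wide, 180 mm high, on the far side of the dispenser. Origin under its centre.
- jar: White jar, 68 mm wide, 90 mm high, on the robot's side. Origin under its centre.
- soap: White bar of soap 85 x 55 x 28 mm, beside the tray on the far side. Origin under its centre.
- brush: Hand brush lying beyond the tray.
- peg_a: Wooden clothes peg 74 x 11 x 13 mm lying beyond the tray fin.
- peg_b: Second clothes peg, same size, lying beside the first.

How it is judged (in metres and radians):
On the way, in this order (a step that is already met when the one before it is completed fails the run):
1. the tray is in line (within 28 mm) with the lane where the large ball waits (y of ball_large_center in the frame of tray_in between -0.028 and 0.028 m and x of ball_large_center in the frame of dispenser between -0.1 and 0.08 m), for 0.2 s.
2. a paddle is pressed down (lever past 0.3 rad) (value of joint any of paddle_near, paddle_far above 0.3 rad), for 0.1 s.
3. the large ball is in the tray (x of ball_large_center in the frame of tray_in between -0.04 and 0.04 m and y of ball_large_center in the frame of tray_in between -0.04 and 0.04 m and z of ball_large_center in the frame of tray_in between 0 and 0.04 m), for 0.2 s.
At the end, for the whole second after the job is handed in: The large ball lies at rest inside the tray (centre within 40 mm of the tray's middle each way and under 40 mm above its floor), both levers are back up (under 0.06 rad), the small ball is still in its own lane behind the gate (all of step 3 and linear speed of ball_large below 0.03 m/s and value of joint each of paddle_near, paddle_far below 0.06 rad and x of ball_small_center in the frame of dispenser between -0.07 and 0.1 m and z of ball_small_center in the frame of dispenser between 0.06 and 0.145 m and (y of ball_small_center in the frame of dispenser between 0.035 and 0.095 m or y of ball_small_center in the frame of dispenser between -0.095 and -0.035 m)); the robot touches nothing.
It fails at once if the small ball leaves its lane (x of ball_small_center in the frame of dispenser above 0.1 m or height (world z) of ball_small_center above 0.145 m).
It fails at once if the robot touches a ball (contact force between any of the fingers, the arm and ball_large above 0.3 N or contact force between any of the fingers, the arm and ball_small above 0.3 N).
It fails at once if the robot touches a gate instead of working its paddle (contact force between any of the fingers, the arm and paddle_near_c4 above 1 N or contact force between any of the fingers, the arm and paddle_far_c4 above 1 N).
It fails at once if a ball is lifted out of its lane (height (world z) of ball_large_center above 0.155 m).
It fails at once if another thing on the table is disturbed (moved over 30 mm or tipped) (distance of any of cup, spray, jar, soap, brush, peg_a, peg_b from where it was at the start of the episode above 0.03 m or angle between any of cup, spray, jar's own z axis and vertical above 0.4 rad).
It also fails if it takes over 51 s, if anything falls off the work surface, if the arm or the gripper's body presses on something with over 40 N, if the wrist force passes 120 N, or if a joint passes its speed limit or range.

### The arm

A 6-joint arm with a two-finger parallel gripper is mounted at the origin on the work surface. World frame = base frame: x ahead of the robot, y to its left, z up, the work surface at z = 0. Lengths are in mm, angles in degrees, forces in N, time in s.
With the tool pointing down it reaches from about 300 to 850 mm from the base axis. Payload 4.2 kg.
Tool frame: the origin (TCP) lies midway between the tips of the shut fingers; the grasp point (between the pads) lies 19 mm behind it; z points along the fingers, y is the line along which they close (so a half turn about z gives the same grasp; the last joint's range is limited). The gripper opens to 91 mm and grips with 3 to 60 N. Pads are 32 mm wide; open, the fingers measure 118 mm over their backs; the gripper's body (76 mm by 178 mm) begins 60 mm behind the grasp point.
Start: joints at [72.479, 18.312, 89.639, -0, 72.044, -1.146], TCP at [162.11, 551.694, 192.876] pointing down, gripper open.
Joint ranges: [-177.97, 177.97], [-48.28, 115.42], [12.27, 149.76], [-77.06, 257.06], [2.81, 150.46], [-146.56, 146.56]. Speed limits (degrees/s): [147.25, 147.25, 180, 180, 180, 180].

### API

Orientations are given as [roll, pitch, yaw] about the fixed x, y, z axes, in that order (R = Rz(yaw) Ry(pitch) Rx(roll)).
In Python, from workcell import env gives the robot as it stands.
- The arm moves only by the shell command python3 -m jog 'ROWS' [FORCE]. ROWS is a JSON object of lists of equal length, an entry for each row: "jaw": the finger opening in mm, from 0 to 91.2; "slide": the shift along the tool's x, y, z in units of 30 mm (1.0 is 30 mm), a list of three; "spin": the turn about the tool's z in units of 8 degrees (1.0 is 8 degrees). In form: {"jaw": [jaw, ...], "slide": [[dx, dy, dz], ...], "spin": [spin, ...]}. A call has 1 to 10 rows; each row shifts and turns the commanded pose from where the row before left it, along the tool's axes as they then stand; what a row does not reach is not made up. A row lasts 1/10 s, in which the tool goes at most 50 mm and 8.59 degrees, less where a joint would pass 70% of its speed; a pose out of reach is approached as far as the arm can. A call is refused whole if a number of a shift passes 1 or a number of a turn 1, either way. A call with a gripper value outside its range is refused whole. The fingers move at their own pace and stop on an object; FORCE is the grip in N (left out, the last holds). Time passes only in rows, so rows that do not move let the fingers close. It gives the time, the measured TCP pose, the force, the opening and the grip force at its end, in the units of the state.
- env.state(): the state, without advancing time (a new reading comes with each control period).
- env.grab_frame(name): name is "scene" or "side" or "wrist"; returns the picture (420x560x3 uint8, red, green, blue); there is no depth.
- env.camera_model(name): a dict with "fx", "fy", "cx", "cy" (pixels), "D" ([k1, k2, p1, p2, k3] as OpenCV has them; the pictures are not rectified), "camera_from_world" (4x4, takes a point from world to camera coordinates). Camera axes: x right, y up, looking along -z (the intrinsics and any distortion apply to the point x, -y, -z); pixel columns grow to the right and rows downward; lengths in mm; the calibration is good to about 2 mm. A picture is of the moment at which its call begins: read the wrist's pose just before it. camera_model takes no time and is no camera call; for the wrist camera it gives the pose at the moment of the call.
- env.job_done(): hands the job in; it is judged then, once.
The state is a dict: "time_s": time; "qpos": joint angles; "qvel": joint speeds; "effort": joint torques, N m; "ee_pos": TCP position; "ee_rot": TCP orientation; "force": force on the tool from outside, world axes, zero at the start; "torque": the same for the moment, N m; "gripper_width": finger opening in mm; "gripper_force": force on a finger pad.
Only numpy, scipy, OpenCV 4.12 (cv2) and the standard library are available. Lean on these libraries where they do the work, as an engineer would, in place of code of your own. Each camera call takes 0.05 s, during which the arm holds its last target. There are 200 camera calls.

## Working session

There is one attempt and no reset: what is moved stays moved. The work goes in short steps, Python scripts to look and compute and a shell command to move; the robot and the scene stay as the last step left them, time stands still between calls to the robot, and variables do not carry over. Pictures are saved under pics/ and viewed, at most 10 in all, crops included, and the job is handed in when it is done.

```bash
mkdir -p pics
python3 - <<'E'
from workcell import env
import cv2
for n in ("scene","side"):
    im=env.grab_frame(n); cv2.imwrite(f"pics/{n}0.png",im[:,:,::-1])
    m=env.camera_model(n); print(n,{k:(v if k!='camera_from_world' else [list(map(lambda t:round(float(t),3),r)) for r in v]) for k,v in m.items()})
s=env.state(); print(s)
E
```

```text
scene {'fx': 536.9207014098185, 'fy': 536.9207014098185, 'cx': 283.7467765971731, 'cy': 202.8802442242349, 'D': array([0.00601398, 0.        , 0.        , 0.        , 0.        ]), 'camera_from_world': [[-0.878, 0.479, 0.02, 459.595], [-0.291, -0.566, 0.771, 86.805], [0.38, 0.671, 0.637, -1639.393], [0.0, 0.0, 0.0, 1.0]]}
side {'fx': 530.5895596495362, 'fy': 530.5895596495362, 'cx': 287.1363098104704, 'cy': 206.22048240139736, 'D': array([0.03908253, 0.        , 0.        , 0.        , 0.        ]), 'camera_from_world': [[0.985, -0.174, 0.014, -529.561], [0.123, 0.748, 0.652, -143.731], [-0.125, -0.64, 0.758, -1320.264], [0.0, 0.0, 0.0, 1.0]]}
{'time_s': 0.1, 'qpos': array([ 7.24780754e+01,  1.83450933e+01,  8.96993892e+01, -6.20412189e-04,
        7.20444012e+01, -1.14531963e+00]), 'qvel': array([ 0.01524042, -0.11200813, -0.11023025, -0.04504332, -0.01868954,
       -0.05637207]), 'effort': array([ 1.77680849e-04, -4.13327479e+01, -2.32509935e+01,  7.30875065e-02,
        4.20551549e-02, -6.75353022e-05]), 'ee_pos': array([161.97030282, 551.20437431, 192.13348851]), 'ee_rot': array([-1.79911122e+02, -1.18685033e-03,  1.63623586e+02]), 'force': array([-0.46955201, -0.29114469, -0.2361696 ]), 'torque': array([-0.01377072, -0.04194605,  0.00497163]), 'gripper_force': 0.0, 'gripper_width': 91.37786561069775}
```

View pics/scene0.png

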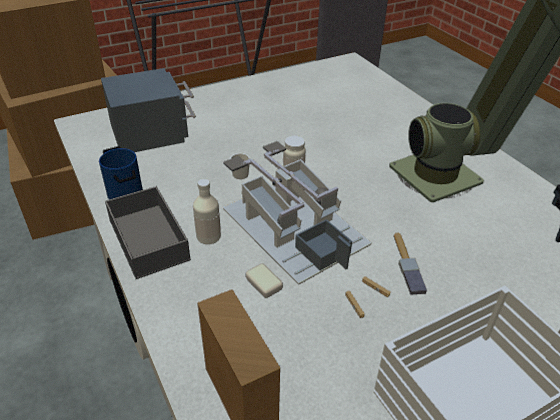

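View pics/side0.png

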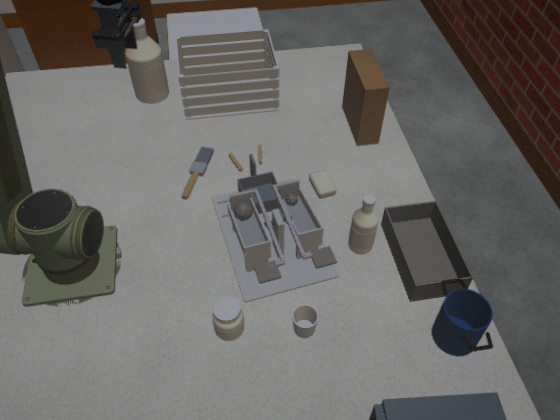

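The scene view shows the dispenser at about (300,205) with the tray at (322,245). In the side view the balls sit at (243,210), which looks larger and is in the lane nearer the robot, and at (292,198). The paddles are at (267,270) and (324,257). I'll enlarge both views to check.

```bash
cat > h.py <<'E'
from workcell import env
import cv2,numpy as np
def crop(src,out,x0,y0,x1,y1,s):
    im=cv2.imread(src)[y0:y1,x0:x1]; im=cv2.resize(im,None,fx=s,fy=s,interpolation=cv2.INTER_CUBIC)
    im=np.clip(im.astype(float)*1.3,0,255).astype(np.uint8)
    for x in range((x0//20+1)*20,x1,20): cv2.line(im,((x-x0)*s,0),((x-x0)*s,6),(0,0,255),1); cv2.putText(im,str(x),((x-x0)*s-10,18),0,.35,(0,0,255),1)
    for y in range((y0//20+1)*20,y1,20): cv2.line(im,(0,(y-y0)*s),(6,(y-y0)*s),(0,0,255),1); cv2.putText(im,str(y),(8,(y-y0)*s+4),0,.35,(0,0,255),1)
    cv2.imwrite(out,im)
def ray(m,uv):
    K=np.array([[m['fx'],0,m['cx']],[0,m['fy'],m['cy']],[0,0,1.]])
    p=cv2.undistortPoints(np.array([[uv]],float),K,np.array(m['D'],float))[0,0]
    T=np.array(m['camera_from_world']); R,t=T[:3,:3],T[:3,3]
    return -R.T@t, R.T@np.array([p[0],-p[1],-1.])
def plane(m,uv,z):
    c,d=ray(m,uv); return c+d*(z-c[2])/d[2]
def tri(obs):
    A=np.zeros((3,3));b=np.zeros(3);L=[]
    for m,uv in obs:
        c,d=ray(m,uv);d/=np.linalg.norm(d);P=np.eye(3)-np.outer(d,d);A+=P;b+=P@c;L.append((P,c))
    x=np.linalg.solve(A,b); return x,[np.linalg.norm(P@(x-c)) for P,c in L]
def proj(m,X):
    T=np.array(m['camera_from_world']);p=T[:3,:3]@np.array(X,float)+T[:3,3]
    K=np.array([[m['fx'],0,m['cx']],[0,m['fy'],m['cy']],[0,0,1.]])
    return cv2.projectPoints(np.array([[p[0],-p[1],-p[2]]]),np.zeros(3),np.zeros(3),K,np.array(m['D'],float))[0].ravel()
E
python3 -c "
from h import *
crop('pics/side0.png','pics/side0c.png',205,145,345,300,4) if 0 else crop('pics/side0.png','pics/side0c.png',205,145,350,295,4)
crop('pics/scene0.png','pics/scene0c.png',215,135,375,285,4)"
```

```text
(no output)
```

View pics/side0c.png

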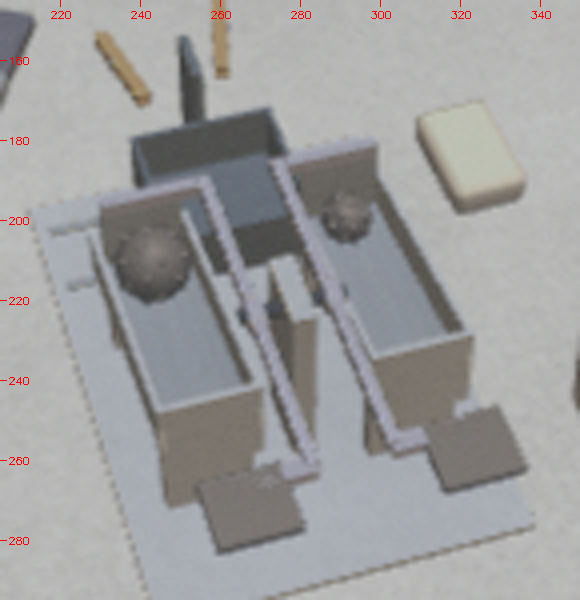

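View pics/scene0c.png

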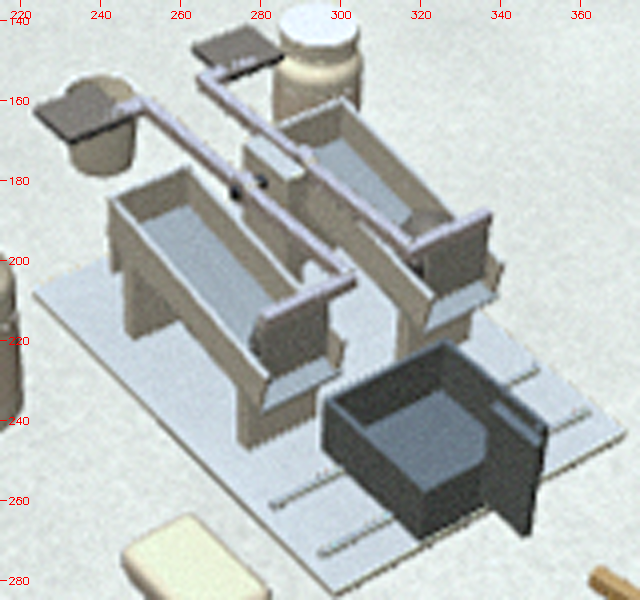

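The large ball at (243,211) is about 18.5 px across and the small one at (292,199) about 12.5 px. That ratio is about 48/32, so the large ball is in the lane nearer the robot. In the scene view the near paddle's centre is (274.5,148), the far one's (235.5,163), and the fin's top is around (345,239.5). The tray is between the lanes.

```bash
cat > m.py <<'E'
from h import *
S=env.camera_model('side');C=env.camera_model('scene')
np.set_printoptions(precision=1,suppress=True)
near,e=tri([(S,(267.5,272)),(C,(274.5,148.2))]);print('near',near,e)
far,e2=tri([(S,(323.5,257.3)),(C,(235.5,163))]);print('far',far,e2, np.linalg.norm((near-far)[:2]))
fin,e3=tri([(S,(252.8,159)),(C,(344.8,239.5))]);print('fin',fin,e3)
print('corners z5:')
a=plane(C,(223.3,208.3),5);b=plane(C,(298.8,283.8),5);c=plane(C,(371.5,243.8),5);d=plane(S,(339,275),5);f=plane(S,(213.3,196.8),5)
print(a,b,c,d,f, np.linalg.norm(a-b),np.linalg.norm(b-c))
for p in (near,far): print(p)
ux=(b-a)[:2];ux/=np.linalg.norm(ux);uy=(c-b)[:2];uy/=np.linalg.norm(uy);w=(near-far)[:2];w/=np.linalg.norm(w)
print('yaw from x edge',np.degrees(np.arctan2(ux[1],ux[0])),'y edge-90',np.degrees(np.arctan2(-uy[0],uy[1])),'paddles',np.degrees(np.arctan2(-w[0],w[1])))
print('plate mid',(a+c)/2)
for n,uv in (('large',(243.5,211)),('small',(292.2,199))): print(n,plane(S,uv,90))
E
python3 m.py
```

```text
near [ 457.9 -183.8  124.3] [np.float64(1.8687016659204696), np.float64(1.8687016659205797)]
far [ 586.8 -166.5  125.9] [np.float64(2.609901716446781), np.float64(2.609901716447076)] 130.04529417251487
fin [474.4 198.9  99.9] [np.float64(3.3251652348955174), np.float64(3.3251652348953518)]
corners z5:
[ 637.5 -141.3    5. ] [590.2 197.    5. ] [354.6 164.8   5. ] [ 641.8 -143.4    5. ] [359.7 163.5   5. ] 341.5988756309931 237.76684719167713
[ 457.9 -183.8  124.3]
[ 586.8 -166.5  125.9]
yaw from x edge 97.96744623849777 y edge-90 97.78473101009021 paddles 97.61742923723689
plate mid [496.1  11.8   5. ]
large [430.8  27.   90. ]
small [557.9  46.6  90. ]
```

```bash
python3 -m jog '{"jaw":[0,0,0,0,0,0,0,0,0,0],"slide":[[0,0,0],[0,0,0],[0,0,0],[0,0,0],[0,0,0],[0,0,0],[0,0,0],[0,0,0],[0,0,0],[0,0,0]],"spin":[1,1,1,1,1,1,1,1,0.2,0]}' 10
cat > go.py <<'E'
# usage: go.py dx dy z -> needed slide (units) to dispenser-frame target
import sys
from h import *
from scipy.spatial.transform import Rotation as Ro
yaw=np.radians(97.8);X=np.array([np.cos(yaw),np.sin(yaw)]);Y=np.array([-X[1],X[0]])
O=(np.array([457.9,-183.8])+np.array([586.8,-166.5]))/2+150*X
s=env.state();R=Ro.from_euler('xyz',s['ee_rot'],degrees=True).as_matrix()
r=s['ee_pos'][:2]-O
print('t %.2f'%s['time_s'],'disp xy',np.round([r@X,r@Y],1),'z %.1f'%s['ee_pos'][2],'rot',np.round(s['ee_rot'],1),'F',np.round(s['force'],1),'w %.1f'%s['gripper_width'])
if len(sys.argv)>3:
    a,b,z=map(float,sys.argv[1:4]);t=np.r_[O+a*X+b*Y,z]
    print('world target',np.round(t,1),'slide units',np.round(R.T@(t-s['ee_pos'])/30,2))
C=env.camera_model('scene')
if len(sys.argv)>4:
    p=plane(C,(208,238),0)[:2]-O;print('spray',p@X,p@Y)
E
python3 go.py 231 -45 192 1
```

```text
time_s: 1.1
ee_pos: [162.0, 551.5, 192.6]
ee_rot: [-180.0, 0.0, 98.1]
force: [-0.2, -0.1, 0.2]
gripper_width: 14.2
gripper_force: 0.0
t 1.10 disp xy [618.8 258.4] z 192.6 rot [-180.     0.    98.1] F [-0.2 -0.1  0.2] w 14.2
world target [515.2 208.4 192. ] slide units [-12.99  10.04   0.02]
spray -57.26773561012435 -211.3493919647209
```

```bash
python3 -m jog '{"jaw":[0,0,0,0,0,0,0,0,0,0],"slide":[[-1,0.8,0],[-1,0.8,0],[-1,0.8,0],[-1,0.8,0],[-1,0.8,0],[-1,0.8,0],[-1,0.8,0],[-1,0.8,0],[-1,0.8,0],[-1,0.8,0]],"spin":[0,0,0,0,0,0,0,0,0,0]}'
python3 -m jog '{"jaw":[0,0,0,0,0],"slide":[[-1,0.7,0],[-1,0.7,0],[-1,0.6,0],[0,0,0],[0,0,0]],"spin":[0,0,0,0,0]}'
python3 go.py 231 -45 70
```

```text
time_s: 2.1
ee_pos: [442.6, 286.9, 192.9]
ee_rot: [180.0, -0.0, 98.2]
force: [-0.9, 0.7, -0.7]
gripper_width: 0.5
gripper_force: 0.0
time_s: 2.6
ee_pos: [513.6, 207.0, 192.6]
ee_rot: [-180.0, -0.0, 98.0]
force: [-0.1, -0.9, 0.1]
gripper_width: 0.6
gripper_force: 0.0
t 2.60 disp xy [229.8 -43.2] z 192.6 rot [-180.   -0.   98.] F [-0.1 -0.9  0.1] w 0.6
world target [515.2 208.4  70. ] slide units [0.04 0.06 4.09]
```

```bash
python3 -m jog '{"jaw":[0,0,0,0,0,0,0],"slide":[[0,0,0.8],[0,0,0.8],[0,0,0.8],[0,0,0.8],[0,0,0.6],[0,0,0.3],[0,0,0]],"spin":[0,0,0,0,0,0,0]}'
python3 go.py 231 -45 70
python3 -m jog '{"jaw":[0,0,0,0,0,0,0,0,0,0],"slide":[[0,-0.2,0],[0,-0.2,0],[0,-0.2,0],[0,-0.2,0],[0,-0.2,0],[0,-0.2,0],[0,-0.2,0],[0,-0.2,0],[0,-0.2,0],[0,0,0]],"spin":[0,0,0,0,0,0,0,0,0,0]}'
python3 go.py 230 47.5 70
```

```text
time_s: 3.3
ee_pos: [512.3, 207.9, 68.9]
ee_rot: [-179.9, 0.0, 98.1]
force: [-0.6, 0.3, 0.7]
gripper_width: 0.4
gripper_force: 0.0
t 3.30 disp xy [230.9 -42. ] z 68.9 rot [-179.9    0.    98.1] F [-0.6  0.3  0.7] w 0.4
world target [515.2 208.4  70. ] slide units [ 0.    0.1  -0.04]
time_s: 4.3
ee_pos: [458.7, 199.6, 69.7]
ee_rot: [-179.9, 0.0, 98.0]
force: [0.0, -0.2, -0.2]
gripper_width: 0.3
gripper_force: 0.0
t 4.30 disp xy [229.9  12.2] z 69.7 rot [-179.9    0.    98. ] F [ 0.  -0.2 -0.2] w 0.3
world target [423.7 194.9  70. ] slide units [ 0.01 -1.18 -0.01]
```

```bash
python3 -m jog '{"jaw":[0,0,0,0,0,0,0,0],"slide":[[0,-0.2,0],[0,-0.2,0],[0,-0.2,0],[0,-0.2,0],[0,-0.2,0],[0,-0.1,0],[0,0,0],[0,0,0]],"spin":[0,0,0,0,0,0,0,0]}'
python3 go.py 230 47.5 70
python3 - <<'E'
from h import *
for n in("scene","side"): cv2.imwrite(f"pics/{n}1.png",env.grab_frame(n)[:,:,::-1])
crop('pics/scene1.png','pics/scene1c.png',215,135,395,285,4)
E
```

```text
time_s: 5.1
ee_pos: [427.0, 195.1, 69.8]
ee_rot: [-179.9, 0.0, 98.0]
force: [-0.4, 0.4, -0.6]
gripper_width: 0.6
gripper_force: 0.0
t 5.10 disp xy [229.8  44.3] z 69.8 rot [-179.9    0.    98. ] F [-0.4  0.4 -0.6] w 0.6
world target [423.7 194.9  70. ] slide units [ 0.01 -0.11 -0.01]
```

View pics/scene1c.png

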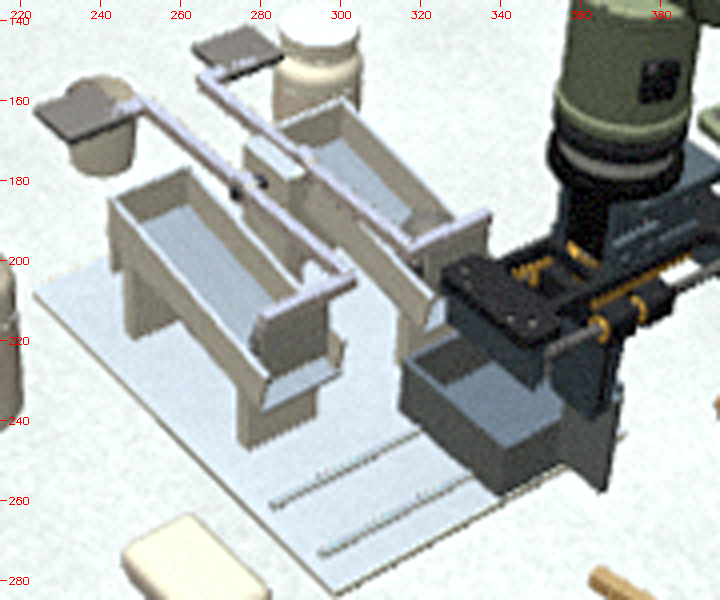

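The tray has been pushed towards the near lane by the fin. Its inner-left top corner is at (315.5,227) and its front top corner at (340.8,245.8). I'll measure how far it has gone.

```bash
cat > t.py <<'E'
import sys
sys.argv=['x'];exec(open('go.py').read())
for l,uv in (('old108',(296.2,235.75)),('new108',(315.5,227)),('new208',(340.75,245.75))):
    p=plane(C,uv,45)[:2]-O;print(l,np.round([p@X,p@Y+50],1))
E
python3 t.py
```

```text
t 5.20 disp xy [229.8  43.9] z 69.8 rot [-180.    0.   98.] F [ 0.4  0.2 -0.2] w 0.2
old108 [106.2   1.8]
new108 [108.6  62.3]
new208 [198.2  69.9]
```

```bash
python3 -m jog '{"jaw":[0,0,0,0,0,0],"slide":[[0,-0.1,0],[0,0,0],[0,0.4,0],[0,0.6,0],[0,0,-0.5],[0,0,-1]],"spin":[0,0,0,0,0,0]}'
python3 -m jog '{"jaw":[0,0,0,0,0,0],"slide":[[0,0,-1],[0,0,-1],[0,0,-1],[0,0,-0.3],[0,0,0],[0,0,0]],"spin":[0,0,0,0,0,0]}'
python3 go.py -152 65 200
```

```text
time_s: 5.8
ee_pos: [453.7, 198.4, 113.4]
ee_rot: [-179.7, 0.1, 98.0]
force: [0.6, 0.3, 1.2]
gripper_width: 0.5
gripper_force: 0.0
time_s: 6.4
ee_pos: [453.6, 198.7, 212.5]
ee_rot: [-179.9, 0.0, 98.0]
force: [-0.7, -1.1, -0.4]
gripper_width: 0.5
gripper_force: 0.0
t 6.40 disp xy [229.7  17.3] z 212.5 rot [-179.9    0.    98. ] F [-0.7 -1.1 -0.4] w 0.5
world target [ 458.2 -186.   200. ] slide units [-12.72  -1.64   0.43]
```

```bash
python3 -m jog '{"jaw":[0,0,0,0,0,0,0,0,0,0],"slide":[[-1,-0.1,0],[-1,-0.1,0],[-1,-0.1,0],[-1,-0.1,0],[-1,-0.1,0],[-1,-0.2,0],[-1,-0.2,0],[-1,-0.2,0],[-1,-0.2,0],[-1,-0.2,0]],"spin":[0,0,0,0,0,0,0,0,0,0]}'
python3 -m jog '{"jaw":[0,0,0,0,0],"slide":[[-1,-0.1,0],[-1,0,0],[-0.7,0,0],[0,0,0],[0,0,0]],"spin":[0,0,0,0,0]}'
python3 go.py -152 65 135
python3 - <<'E'
from h import *
for n in("scene","side"): cv2.imwrite(f"pics/{n}2.png",env.grab_frame(n)[:,:,::-1])
a=cv2.imread('pics/scene2.png')[130:290,210:390];b=cv2.imread('pics/side2.png')[140:300,200:380]
cv2.imwrite('pics/both2.png',cv2.resize(np.hstack([a,b]),(800,356),interpolation=cv2.INTER_CUBIC))
E
```

```text
time_s: 7.4
ee_pos: [450.3, -105.3, 211.8]
ee_rot: [-179.8, -0.1, 98.0]
force: [0.2, -0.4, -0.8]
gripper_width: 0.1
gripper_force: 0.0
time_s: 7.9
ee_pos: [459.0, -184.5, 212.2]
ee_rot: [-179.8, -0.1, 98.0]
force: [-0.4, 0.1, 0.4]
gripper_width: 0.3
gripper_force: 0.0
t 7.90 disp xy [-150.7   64. ] z 212.2 rot [-1.798e+02 -1.000e-01  9.800e+01] F [-0.4  0.1  0.4] w 0.3
world target [ 458.2 -186.   135. ] slide units [-0.05 -0.03  2.57]
```

View pics/both2.png

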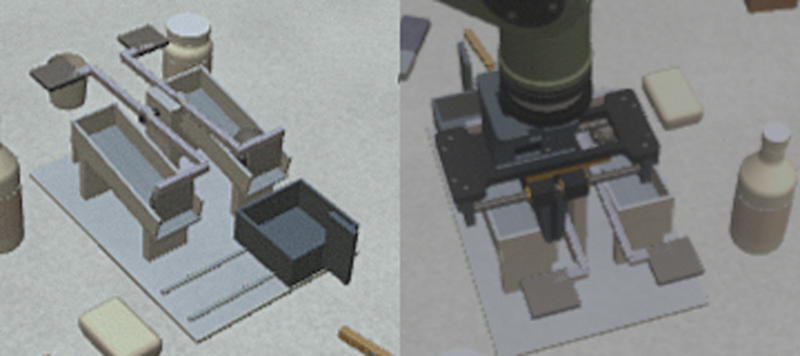

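In the scene crop on the left, the tray is in line with the near lane. In the side crop on the right, the gripper hangs above the near paddle, with the fingertip at about (552,238). I'll project the TCP to check that, then measure the tray.

Run:
```python
from h import *
s=env.state()['ee_pos']
uv=proj(env.camera_model('side'),s); print('side tcp in crop',(uv-[200,140])*800/360+[400,0])
print('scene',proj(env.camera_model('scene'),s))
import sys;sys.argv=['x'];exec(open('go.py').read())
k=360/800
for l,q in (('108,-50',(236,217)),('208,-50',(291,260)),('108,+50',(299,181)),('208,+50',(357,224))):
    uv=np.array(q)*k+[210,130];p=plane(C,uv,45)[:2]-O;print(l,np.round([p@X,p@Y],1))
```

```text
side tcp in crop [548.27776923 239.49783157]
scene [273.64361403 121.05629567]
t 8.00 disp xy [-150.1   63.7] z 212.9 rot [-1.799e+02 -1.000e-01  9.810e+01] F [ 0.2 -0.4  0.2] w 0.5
108,-50 [111.6  12.2]
208,-50 [201.9  17.4]
108,+50 [105.2 114.3]
208,+50 [201.  118.5]
```

```bash
python3 -m jog '{"jaw":[0,0,0,0,0],"slide":[[0,0,0.8],[0,0,0.8],[0,0,0.7],[0,0,0.2],[0,0,0]],"spin":[0,0,0,0,0]}'
python3 -m jog '{"jaw":[0,0,0,0,0,0,0,0,0,0],"slide":[[0,0,0.2],[0,0,0.2],[0,0,0.2],[0,0,0.2],[0,0,0.2],[0,0,0.2],[0,0,0.2],[0,0,0.2],[0,0,0.1],[0,0,0]],"spin":[0,0,0,0,0,0,0,0,0,0]}'
python3 - <<'E'
from h import *
for n in("scene","side"): cv2.imwrite(f"pics/{n}3.png",env.grab_frame(n)[:,:,::-1])
a=cv2.imread('pics/scene3.png')[110:270,210:390];b=cv2.imread('pics/side3.png')[140:300,200:380]
cv2.imwrite('pics/both3.png',cv2.resize(np.hstack([a,b]),(800,356),interpolation=cv2.INTER_CUBIC))
E
```

```text
time_s: 8.5
ee_pos: [459.4, -184.0, 138.3]
ee_rot: [-179.9, -0.1, 98.1]
force: [0.5, -0.1, -0.0]
gripper_width: 0.4
gripper_force: 0.0
time_s: 9.5
ee_pos: [459.9, -184.8, 87.4]
ee_rot: [-180.0, -0.0, 98.0]
force: [-0.3, 0.6, 1.1]
gripper_width: 0.6
gripper_force: 0.4
```

View pics/both3.png

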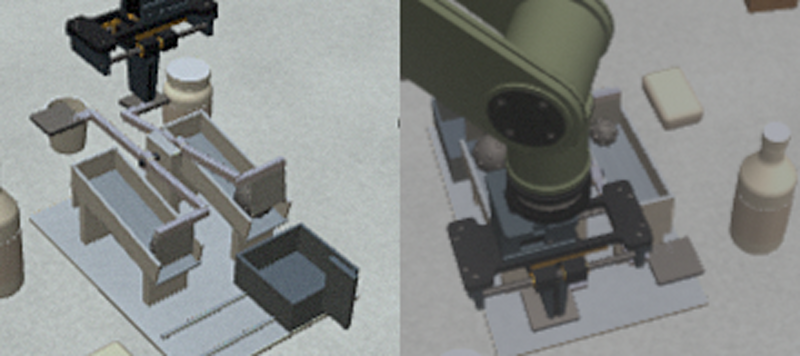

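The paddle is down under the finger. The near gate is raised at about (265,180) in the left crop, with the large ball visible below it at (258,198). I'll press a few mm more and hold.

```bash
python3 -m jog '{"jaw":[0,0,0,0,0,0,0,0,0,0],"slide":[[0,0,0.1],[0,0,0.1],[0,0,0],[0,0,0],[0,0,0],[0,0,0],[0,0,0],[0,0,0],[0,0,0],[0,0,0]],"spin":[0,0,0,0,0,0,0,0,0,0]}'
python3 - <<'E'
from h import *
for n in("scene","side"): cv2.imwrite(f"pics/{n}4.png",env.grab_frame(n)[:,:,::-1])
a=cv2.imread('pics/scene4.png')[110:270,210:390];b=cv2.imread('pics/side4.png')[140:300,200:380]
cv2.imwrite('pics/both4.png',cv2.resize(np.hstack([a,b]),(800,356),interpolation=cv2.INTER_CUBIC))
E
```

```text
time_s: 10.6
ee_pos: [459.9, -185.0, 81.8]
ee_rot: [180.0, 0.0, 98.0]
force: [0.6, 1.5, 2.4]
gripper_width: 0.6
gripper_force: 1.0
```

View pics/both4.png

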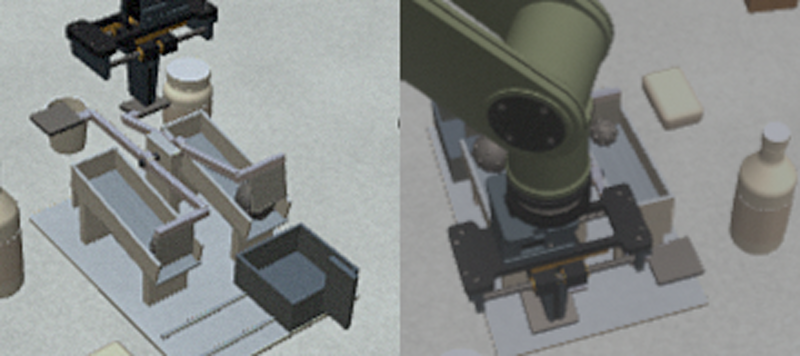

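The gate is higher, but the ball is still under it at (255,203). I'll press further, towards the stop.

```bash
python3 -m jog '{"jaw":[0,0,0,0,0,0,0,0],"slide":[[0,0,0.1],[0,0,0.1],[0,0,0],[0,0,0],[0,0,0],[0,0,0],[0,0,0],[0,0,0]],"spin":[0,0,0,0,0,0,0,0]}'
python3 - <<'E'
from h import *
for n in("scene","side"): cv2.imwrite(f"pics/{n}5.png",env.grab_frame(n)[:,:,::-1])
a=cv2.imread('pics/scene5.png')[110:270,210:390];b=cv2.imread('pics/side5.png')[140:300,200:380]
cv2.imwrite('pics/both5.png',cv2.resize(np.hstack([a,b]),(800,356),interpolation=cv2.INTER_CUBIC))
for i in(3,4,5):  # ball changes near the outlet/tray
    d=cv2.absdiff(cv2.imread(f'pics/scene{i}.png'),cv2.imread('pics/scene2.png'))[195:270,310:375];print(i,(d.max(2)>40).sum())
E
```

```text
time_s: 11.5
ee_pos: [459.9, -185.0, 75.8]
ee_rot: [180.0, -0.0, 98.0]
force: [-0.1, 0.7, 2.0]
gripper_width: 0.6
gripper_force: 1.0
3 57
4 50
5 57
```

View pics/both5.png

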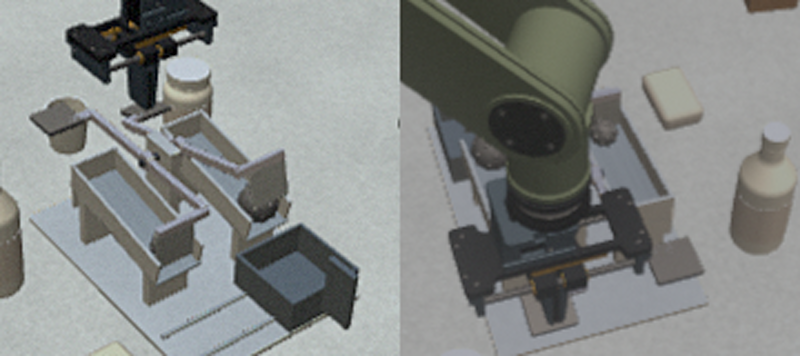

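The gate at (262,170) keeps rising and more of the ball shows at (262,205), but it is still held. The force is low, so the lever isn't at its stop. I'll press on in small steps and check for the ball numerically at the tray.

```bash
cat > b.py <<'E'
import sys
i=sys.argv[1];sys.argv=['x'];exec(open('go.py').read())
im=env.grab_frame('scene');cv2.imwrite(f'pics/scene{i}.png',im[:,:,::-1])
r=cv2.imread('pics/scene2.png')[:,:,::-1]
d=cv2.absdiff(im,r).max(2)>30
for n,x,y,z in(('tray',158,65,38),('outlet',97,65,85),('lane',63,65,88)):
    p=O+x*X+y*Y;u,v=proj(C,[*p,z]).round().astype(int)
    print(n,(u,v),'diff px',d[v-7:v+8,u-7:u+8].sum(),'mean',im[v-3:v+4,u-3:u+4].mean((0,1)).round(),'ref',r[v-3:v+4,u-3:u+4].mean((0,1)).round())
E
python3 -m jog '{"jaw":[0,0,0,0,0,0,0],"slide":[[0,0,0.1],[0,0,0],[0,0,0],[0,0,0],[0,0,0],[0,0,0],[0,0,0]],"spin":[0,0,0,0,0,0,0]}'
python3 b.py 6
```

```text
time_s: 12.3
ee_pos: [459.9, -184.9, 72.8]
ee_rot: [180.0, -0.0, 98.0]
force: [0.8, 1.8, 3.4]
gripper_width: 0.4
gripper_force: 1.4
t 12.30 disp xy [-151.2   63.2] z 72.8 rot [180.  -0.  98.] F [0.8 1.8 3.4] w 0.4
tray (np.int64(343), np.int64(232)) diff px 0 mean [ 87.  99. 110.] ref [ 85.  98. 109.]
outlet (np.int64(329), np.int64(205)) diff px 50 mean [63. 62. 60.] ref [81. 83. 79.]
lane (np.int64(321), np.int64(197)) diff px 81 mean [100. 102. 100.] ref [ 99.  98. 100.]
```

```bash
python3 -m jog '{"jaw":[0,0,0,0,0,0,0],"slide":[[0,0,0.1],[0,0,0],[0,0,0],[0,0,0],[0,0,0],[0,0,0],[0,0,0]],"spin":[0,0,0,0,0,0,0]}'
python3 b.py 7
python3 -m jog '{"jaw":[0,0,0,0,0,0,0],"slide":[[0,0,0.1],[0,0,0],[0,0,0],[0,0,0],[0,0,0],[0,0,0],[0,0,0]],"spin":[0,0,0,0,0,0,0]}'
python3 b.py 8
```

```text
time_s: 13.05
ee_pos: [459.9, -185.0, 69.8]
ee_rot: [180.0, 0.0, 98.0]
force: [1.5, 1.3, 3.3]
gripper_width: 0.3
gripper_force: 1.2
t 13.05 disp xy [-151.3   63.2] z 69.8 rot [180.   0.  98.] F [1.5 1.3 3.3] w 0.3
tray (np.int64(343), np.int64(232)) diff px 0 mean [ 87.  99. 110.] ref [ 85.  98. 109.]
outlet (np.int64(329), np.int64(205)) diff px 95 mean [84. 83. 80.] ref [81. 83. 79.]
lane (np.int64(321), np.int64(197)) diff px 108 mean [117. 124. 128.] ref [ 99.  98. 100.]
time_s: 13.8
ee_pos: [459.9, -185.0, 66.9]
ee_rot: [180.0, -0.0, 98.0]
force: [-0.1, 0.9, 4.9]
gripper_width: 0.6
gripper_force: 2.1
t 13.80 disp xy [-151.2   63.2] z 66.9 rot [180.  -0.  98.] F [-0.1  0.9  4.9] w 0.6
tray (np.int64(343), np.int64(232)) diff px 36 mean [89. 92. 92.] ref [ 85.  98. 109.]
outlet (np.int64(329), np.int64(205)) diff px 133 mean [133. 145. 154.] ref [81. 83. 79.]
lane (np.int64(321), np.int64(197)) diff px 144 mean [125. 135. 141.] ref [ 99.  98. 100.]
```

The ball has left the lane, and the tray region has changed. I'll raise the finger slowly, then look.

```bash
python3 -m jog '{"jaw":[0,0,0,0,0,0,0,0,0,0],"slide":[[0,0,0],[0,0,0],[0,0,0],[0,0,0],[0,0,-0.3],[0,0,-0.3],[0,0,-0.3],[0,0,-0.3],[0,0,-0.3],[0,0,-0.3]],"spin":[0,0,0,0,0,0,0,0,0,0]}'
python3 -m jog '{"jaw":[0,0,0,0,0,0,0,0,0,0],"slide":[[0,0,-0.3],[0,0,-0.5],[0,0,-1],[0,0,-1],[0,0,-0.5],[0,0,0],[0,0,0],[0,0,0],[0,0,0],[0,0,0]],"spin":[0,0,0,0,0,0,0,0,0,0]}'
python3 b.py 9
python3 - <<'E'
from h import *
cv2.imwrite("pics/side9.png",env.grab_frame('side')[:,:,::-1])
a=cv2.imread('pics/scene9.png')[110:270,210:390];b=cv2.imread('pics/side9.png')[140:300,200:380]
cv2.imwrite('pics/both9.png',cv2.resize(np.hstack([a,b]),(800,356),interpolation=cv2.INTER_CUBIC))
E
```

```text
time_s: 14.85
ee_pos: [459.2, -184.3, 121.2]
ee_rot: [-179.9, -0.1, 98.0]
force: [0.5, 0.5, -0.1]
gripper_width: 0.3
gripper_force: 0.0
time_s: 15.85
ee_pos: [459.4, -184.8, 218.9]
ee_rot: [-179.9, -0.1, 98.0]
force: [0.2, -0.6, 0.1]
gripper_width: 0.8
gripper_force: 0.0
t 15.85 disp xy [-151.    63.6] z 218.9 rot [-1.799e+02 -1.000e-01  9.800e+01] F [ 0.2 -0.6  0.1] w 0.8
tray (np.int64(343), np.int64(232)) diff px 41 mean [86. 88. 89.] ref [ 85.  98. 109.]
outlet (np.int64(329), np.int64(205)) diff px 0 mean [81. 83. 79.] ref [81. 83. 79.]
lane (np.int64(321), np.int64(197)) diff px 44 mean [103. 103. 106.] ref [ 99.  98. 100.]
```

View pics/both9.png

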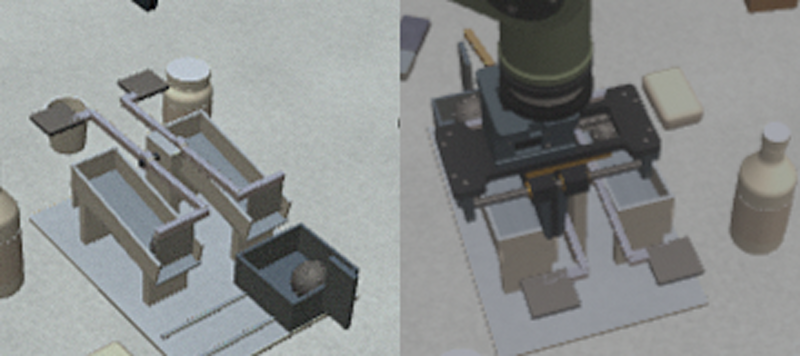

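The large ball is in the tray at about (308,276) in the left crop. Both paddles are up, the near gate is shut, and the small ball is still in the far lane. I'll check that the large ball is at rest and inside the limits, then hand in.

```bash
python3 -m jog '{"jaw":[0,0,0,0,0,0,0,0,0,0],"slide":[[0,0,0],[0,0,0],[0,0,0],[0,0,0],[0,0,0],[0,0,0],[0,0,0],[0,0,0],[0,0,0],[0,0,0]],"spin":[0,0,0,0,0,0,0,0,0,0]}' | head -1
python3 - <<'E'
import sys;sys.argv=['x'];exec(open('go.py').read())
p=plane(C,(348.6,234.2),38)[:2]-O;print('ball rel tray',p@X-158,p@Y-65)
im=env.grab_frame('scene')[:,:,::-1];d=cv2.absdiff(im,cv2.imread('pics/scene9.png'))[205:260,310:375].max(2)
print('moving px',(d>30).sum())
if (d>30).sum()<6 and abs(p@X-158)<38: print(env.job_done())
E
```

```text
time_s: 16.95
t 16.95 disp xy [-151.2   63.2] z 219.8 rot [180.  -0.  98.] F [-0.   0.4 -0. ] w 0.5
ball rel tray 14.7691561456177 4.378905360726975
moving px 0
the job is handed in; nothing more can be done
None
```

The job is handed in: the large ball is at rest in the tray, about 15 mm and 4 mm from its middle, both paddles are back up, the small ball is still in its lane and the robot is clear of everything (no verdict was returned).

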